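Lock the dimple die in its bench holder

TASK

Two round die holders stand on the bench with their lock rings undone. Lock the one that has the brass die in it: turn its black ring clockwise (seen from above) all the way, until its yellow pointer stands at the red locked mark, and let go. Leave the ring of the empty holder as it is.

Things in the scene. Friction and masses are not known exactly. Their poses are not given: they have to be found in the camera images.
- die_ring (a joint): Turn of the LOADED holder's lock ring, rad: 0 with its pointer at the thin white open mark, growing clockwise seen from above, 1.22 (70 deg) at the red locked mark, where a solid stop ends the travel. Starts at 0 to 0.4. Friction 0.15 N m, no spring: it stays where left. Pointer: yellow tab on the low flange, 28 to 44 mm from the axis, 11 mm wide, 31 to 40 mm above the bench.
- die_ring_grip (a point): On the upright axis of the loaded holder's black ring, 58 mm above the bench, mid-grip; z up. Knurled round grip: diameter 46, from 43 to 72 mm above the bench; grip across it at any yaw, fingertips 45 to 60 mm up, clear of the flange below (diameter 68, top 40 mm up). The brass die in its bore (24 mm) ends in a pin on the axis, top 89 mm up. Holder fixed to the bench, round foot of 132 mm.
- die_holder_mark (a point): Middle of the red locked mark on the loaded holder's fixed dark grey dial (diameter 104, top 28 mm above the bench), 46 mm from the ring's axis: a red bar 8 mm wide, 12 mm long, carried on down the dial's rim. The thin white open mark lies 70 degrees from it, anticlockwise seen from above.
- empty_ring_tip (a point): Outer end of the yellow pointer of the EMPTY holder's lock ring, 43 mm from that ring's axis, 36 mm above the bench. That holder and ring are the same in shape and colour, but the 27 mm bore is open and dark, with no brass die; its ring too starts unlocked. To be left as it is.

How it is judged:
By the outcome, as a careful person would: the job done as asked, in the order asked, and still so for the second after the job is handed in, with the robot touching nothing.
It also fails if it takes over 32 s, if anything falls off the work surface, if the arm or the gripper's body presses on something with over 40 N, if the wrist force passes 120 N, or if a joint passes its speed limit or range.

ROBOT

A 6-joint arm with a two-finger parallel gripper is mounted at the origin on the work surface; the furniture and walls round the work are solid. World frame = base frame: x ahead of the robot, y to its left, z up, the work surface at z = 0. Lengths are in m, angles in rad, forces in N, time in s.
With the tool pointing down it reaches from about 0.15 to 0.775 m from the base axis. Payload 6.1 kg.
Tool frame: the origin (TCP) lies at the very end of the fingers, on their centre line; the grasp point (between the pads) lies 19 mm behind it; z points along the fingers, y is the direction in which the jaws open and shut (so a half turn about z gives the same grasp; the last joint's range is limited). The gripper opens to 85 mm and grips with 20 to 120 N. Pads are 22 mm wide; open, the fingers measure 114 mm over their backs; the gripper's body (76 mm by 85 mm) begins 54 mm behind the grasp point. The pads swing forward as they close: fully open they stand 13 mm farther back than shut.
Start: joints at [1.282, 0.126, -0.04, 1.405, 0, 1.571], TCP at [0.15, 0.503, 0.231] pointing down, gripper open.
Joint ranges: [-2.72, 2.72], [-0.95, 1.95], [-1.27, 1.35], [-1.78, 2.02], [-1.46, 1.47], [-3.14, 3.14]. Speed limits (rad/s): [2.39, 2.39, 3.01, 3.14, 3.14, 3.14].

INTERFACE

Orientations are given as a unit quaternion [w, x, y, z].
In Python, from workcell import readout, vision, arm, finder gives the robot as it stands.
- The arm moves only by the tool carry_out, never from a script. Its argument "targets" is a list that holds one entry, the list of rows, each a list of 4 numbers: the shift along the world's x, y, z in units of 30 mm (1.0 is 30 mm), then the turn about the world's z in rad. A call has 1 to 8 rows; each row is the pose to reach, as a shift and turn from the pose measured when the call began; what a row does not reach only later rows make up. A row lasts 1/8 s, in which the tool goes at most 62.5 mm and 10.7 degrees, less where a joint would pass 70% of its speed; a pose out of reach is approached as far as the arm can. A call with a gripper value outside its range is refused whole. "gripper" is the closure in counts, from 0 (fully open) to 255 (shut), set as the call begins (left out, the last holds). The fingers move at their own pace and stop on an object; "newtons" is the grip in N (left out, the last holds). Time passes only in rows, so rows that repeat a pose let the fingers close. It gives the time, the measured TCP pose, the force and the opening at its end, in the units of the state.
- readout.read_state(): the state, without advancing time (a new reading comes with each control period).
- vision.get_image(name): name is "scene" or "side" or "wrist"; returns (picture, depth): 384x512x3 uint8, red, green, blue; 384x512 float32, m along the optical axis (not along the pixel's ray), 0 where there is no reading.
- vision.camera_params(name): a dict with "fx", "fy", "cx", "cy" (pixels), "rvec" (rotation vector, rad) and "tvec" (3), from world to camera coordinates, as OpenCV has them; the wrist camera has in their place "mount" (4x4, takes a point from camera to tool coordinates, whose origin is the TCP and whose axes are the flange's). Camera axes: x right, y down, z forward; pixel columns grow to the right and rows downward; lengths in m; the calibration is good to about 2 mm. A picture is of the moment at which its call begins: read the wrist's pose just before it. camera_params takes no time and is no camera call.
- arm.hand_in(): hands the job in, once; it reports no verdict.
Trained networks look in the newest picture that a camera, given by its name, has taken for a name from the list of things; names that differ only in an ending like _2 or _b are one class to them, and where a whole thing is asked for, a point or a joint stands for the part that bears it (a point fixed in the world has none). Each returns a list of dicts, best first, with "conf" (0 to 1); they miss things now and then, are a little off and sometimes report something else, mostly with a low value. They report only what shows in the picture. A call takes as long as a camera call.
- finder.masks_of(camera, name): "region" (384x512 bool, what is visible of it) and "bbox" ([left, top, width, height] as shares, 0 to 1, of the picture: columns of its width, rows of its height, round what is visible of it).
- finder.landmark_of(camera, name): "xy" ([column, row] as shares, 0 to 1, of the picture: columns of its width, rows of its height: a listed point, or the origin of a listed thing).
The state is a dict: "time": time; "joint_pos": joint angles; "dq": joint speeds; "tau": joint torques, N m; "tcp_pos": TCP position; "tool_rot": TCP orientation; "wrist_force": force on the tool from outside, world axes, zero at the start; "ft_torque": the same for the moment, N m; "finger_gap": finger opening in m.
Only numpy, scipy, OpenCV 4.12 (cv2) and the standard library are available. Lean on these libraries where they do the work, as an engineer would, in place of code of your own. Each camera call takes 0.05 s, during which the arm holds its last target.

## Working session

There is one attempt and no reset: what is moved stays moved. The work goes in short steps, Python scripts to look and compute and a tool call to move; the robot and the scene stay as the last step left them, time stands still between calls to the robot, and variables do not carry over. Pictures are saved under pics/ and viewed, and the job is handed in when it is done.

Besides the shell and the picture viewer there is one more tool, called after "Emit:" by a JSON object that holds its "method" and its "body", one argument or row to a line. carry_out: Moves the arm, as the interface text tells. Its arguments: {"type":"object","properties":{"targets":{"type":"array"},"gripper":{"type":"number"},"newtons":{"type":"number"}},"required":["targets"]}

```bash
mkdir -p pics; cat > h.py <<'E'
import numpy as np,cv2
from workcell import readout,vision,arm,finder
def cam(n):
    p=vision.camera_params(n);K=np.array([[p['fx'],0,p['cx']],[0,p['fy'],p['cy']],[0,0,1]])
    if 'mount' in p:
        s=readout.read_state();w,x,y,z=s['tool_rot']
        from scipy.spatial.transform import Rotation as R
        T=np.eye(4);T[:3,:3]=R.from_quat([x,y,z,w]).as_matrix();T[:3,3]=s['tcp_pos']
        C=T@np.array(p['mount']);return K,C[:3,:3],C[:3,3]
    R=cv2.Rodrigues(np.array(p['rvec'],float))[0];return K,R.T,-R.T@np.array(p['tvec']).ravel()
def at_z(c,px,z):
    K,R,t=c;d=R@np.linalg.inv(K)@np.array([px[0],px[1],1.]);return t+d*(z-t[2])/d[2]
def proj(c,P):
    K,R,t=c;q=K@(R.T@(np.array(P)-t));return q[:2]/q[2]
E
python3 - <<'E'
from h import *
print(readout.read_state())
for n in ['scene','wrist']:
    c=cam(n);im,d=vision.get_image(n);cv2.imwrite(f'pics/{n}0.png',im[:,:,::-1])
    for k,z in [('die_ring_grip',.058),('die_holder_mark',.028),('empty_ring_tip',.036)]:
        for r in finder.landmark_of(n,k)[:3]:
            px=np.array(r['xy'])*[512,384];print(n,k,r['conf'],px,at_z(c,px,z).round(4))
E
```

```text
{'time': 0.0, 'joint_pos': array([ 1.28194016e+00,  1.26391293e-01, -4.05947689e-02,  1.40538012e+00,
        8.32346695e-06,  1.57082358e+00]), 'dq': array([ 5.14283572e-04,  3.82054456e-05,  1.57572133e-03, -9.54813891e-04,
        8.45688810e-05, -1.06478917e-03]), 'tau': array([ 2.11807746e-04, -4.35917151e+01,  3.52921200e+01,  1.72148034e-02,
        9.63545659e-06, -5.60495181e-06]), 'tcp_pos': array([0.1494352 , 0.50287384, 0.23052859]), 'tool_rot': array([-1.17079853e-04,  1.43939932e-01,  9.89586115e-01, -7.76158901e-04]), 'wrist_force': array([ 0.27502341, -0.15652854,  0.38291676]), 'ft_torque': array([-0.00166304,  0.00245566, -0.00332552]), 'finger_gap': 0.08545547964295687}
scene die_holder_mark 0.85 [324.5056 173.9136] [ 0.445  -0.2003  0.028 ]
scene empty_ring_tip 0.91 [209.7152 222.4128] [0.4998 0.0886 0.036 ]
```

View pics/scene0.png

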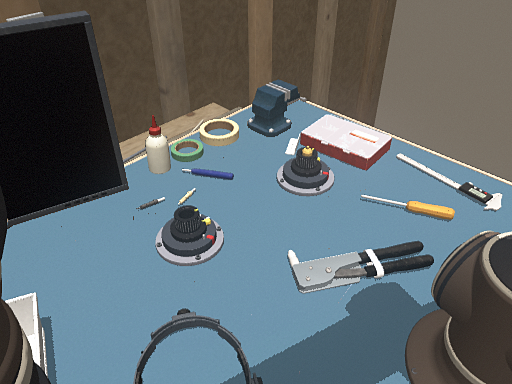

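View pics/wrist0.png

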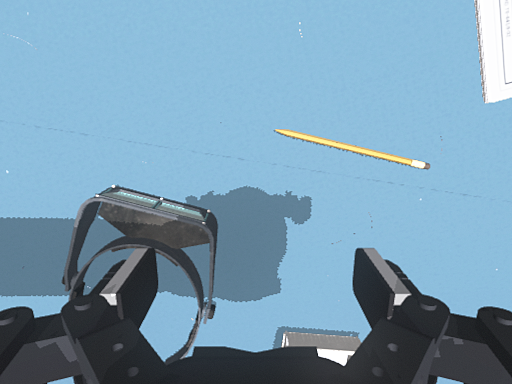

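The scene picture shows the brass-bearing holder near pixel (307,168) and the empty one near (190,230). I'll zoom in and check the side view.

```bash
python3 - <<'E'
from h import *
im=cv2.imread('pics/scene0.png')
cv2.imwrite('pics/crop0.png',np.hstack([cv2.resize(im[135:205,265:345],(400,350),interpolation=cv2.INTER_CUBIC),cv2.resize(im[195:265,150:230],(400,350),interpolation=cv2.INTER_CUBIC)]))
c=cam('scene');i,d=vision.get_image('scene')
for k in ['die_ring','die_ring_grip','empty_ring_tip']:
    for r in finder.masks_of('scene',k)[:3]:
        m=r['region'];v,u=np.nonzero(m);print(k,r['conf'],u.mean(),v.mean(),r['bbox'])
        K,R,t=c;dd=d[v,u];P=(R@(np.linalg.inv(K)@np.vstack([u,v,np.ones(len(u))])*dd)).T+t
        print(P.min(0),P.max(0),np.median(P,0))
im,d=vision.get_image('side');cv2.imwrite('pics/side0.png',im[:,:,::-1]);c=cam('side')
for k,z in [('die_ring_grip',.058),('die_holder_mark',.028),('empty_ring_tip',.036)]:
        for r in finder.landmark_of('side',k)[:3]:
            px=np.array(r['xy'])*[512,384];print(k,r['conf'],px,at_z(c,px,z).round(4))
E
```

```text
die_ring 0.98 306.1979695431472 164.03384094754654 [0.5715, 0.3922, 0.0564, 0.0727]
[-0.00328304 -0.23459595  0.02697533] [0.53693956 0.47512368 0.60229638] [ 0.47560796 -0.17213863  0.04476422]
die_ring_grip 0.83 305.82890365448503 163.6860465116279 [0.5705, 0.3909, 0.0576, 0.0784]
[-0.00328304 -0.2834209  -0.00054472] [0.57329194 0.47512368 0.60229638] [ 0.4772777  -0.17214894  0.04509545]
empty_ring_tip 0.72 187.7687747035573 223.67490118577075 [0.3324, 0.5372, 0.0758, 0.0883]
[-0.00328304  0.08654479  0.0287153 ] [0.5504956  0.47512368 0.60229638] [0.50755315 0.13218771 0.05215373]
die_ring_grip 0.89 [241.92  158.784] [ 0.4898 -0.1897  0.058 ]
die_holder_mark 0.79 [261.6832 170.496 ] [ 0.4457 -0.1896  0.028 ]
empty_ring_tip 0.76 [224.3072 250.7136] [0.5038 0.0789 0.036 ]
```

View pics/crop0.png

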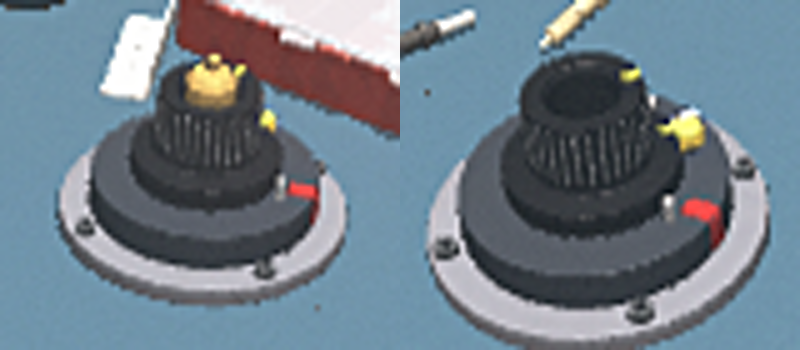

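View pics/side0.png

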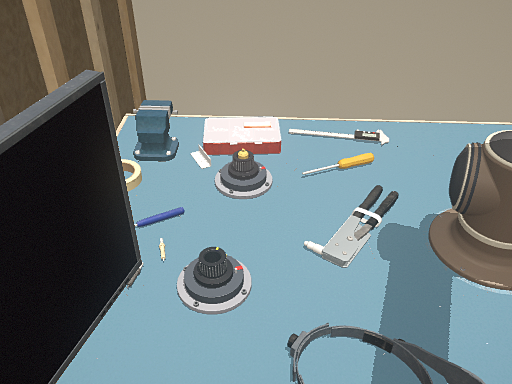

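The brass die is clearly in the far holder (scene ~(307,168), side ~(242,159)). Its pointer is on the far right of the ring and the red mark is on the near right. Next I'll check tall obstacles before moving.

```bash
python3 - <<'E'
from h import *
occ={}
for n in ['scene','side']:
    K,R,t=cam(n);print(n,t.round(3));im,d=vision.get_image(n);v,u=np.mgrid[0:384,0:512];v=v.ravel();u=u.ravel();z=d.ravel()
    P=(R@(np.linalg.inv(K)@np.vstack([u,v,np.ones(len(u))])*z)).T+t;P=P[z>0]
    for p in P:
        if p[2]>.07 and p[0]>-.2 and p[0]<1 and abs(p[1])<1:
            k=(int(np.floor(p[0]*10)),int(np.floor(p[1]*10)));occ.setdefault(k,[]).append(p[2])
for k in range(-2,10):
    print(k/10,' '.join('%5.2f'%max(occ[(k,j)]) if len(occ.get((k,j),[]))>5 else '  .  ' for j in range(-7,8)))
c=cam('scene');print(at_z(c,(305.6,177),.008)); c=cam('side');print(at_z(c,(243.5,179),.008))
E
```

```text
scene [-0.003  0.475  0.602]
side [0.42  0.702 0.645]
-0.2   .     .     .     .     .     .     .     .     .     .     .     .     .     .     .  
-0.1   .     .     .     .     .     .     .    0.17   .     .     .     .     .     .     .  
0.0   .     .     .     .     .     .    0.23  0.23   .     .     .     .     .     .     .  
0.1   .     .     .     .     .     .    0.18  0.18   .     .     .    0.52   .     .     .  
0.2   .     .     .     .     .     .     .     .     .     .     .     .     .     .     .  
0.3   .     .     .     .     .     .     .     .     .     .     .     .     .     .     .  
0.4   .     .     .     .    0.07  0.09   .     .    0.07   .     .    0.08   .     .     .  
0.5   .     .     .     .     .    0.07   .     .    0.07   .     .    0.08   .     .     .  
0.6   .     .     .    0.11  0.11   .     .     .    0.42  0.42  0.42  0.28   .     .     .  
0.7   .     .     .    0.11  0.10   .    0.08  0.14   .     .     .     .     .     .     .  
0.8   .     .     .     .     .     .     .     .     .     .     .     .     .     .     .  
0.9   .     .     .     .     .     .     .     .     .     .     .     .     .     .     .  
[ 0.48423535 -0.18430171  0.008     ]
[ 0.48653288 -0.18273748  0.008     ]
```

```bash
python3 - <<'E'
from h import *
K,R,t=cam('wrist');s=readout.read_state();print(R.round(3),t-s['tcp_pos'],K)
occ={}
for n in ['scene','side']:
    Kc,Rc,tc=cam(n);im,d=vision.get_image(n);v,u=np.mgrid[0:384,0:512];v=v.ravel();u=u.ravel();z=d.ravel()
    P=(Rc@(np.linalg.inv(Kc)@np.vstack([u,v,np.ones(len(u))])*z)).T+tc;P=P[z>0]
    for p in P:
        if p[2]>.03 and .38<p[0]<.8 and -.4<p[1]<0: occ.setdefault((int(np.floor(p[0]/.03)),int(np.floor(p[1]/.03))),[]).append(p[2])
for k in range(13,27):
    print('%.2f'%(k*.03),' '.join('%5.2f'%max(occ[(k,j)]) if len(occ.get((k,j),[]))>2 else '  .  ' for j in range(-14,0)))
A=np.array([.4855,-.1835,.05])
for off in [(0,0),(-.05,0),(-.08,0),(-.1,.03),(-.1,0),(-.12,0.03)]:
  for z in (.22,.26,.30):
    T=np.array([A[0]+off[0],A[1]+off[1],z]);print(off,z,proj((K,R,t-s['tcp_pos']+T),A).round())
E
```

```text
[[ 0.286  0.921  0.266]
 [ 0.958 -0.275 -0.079]
 [ 0.001  0.277 -0.961]] [-0.06753935  0.02001034  0.14285007] [[331.12373452   0.         254.90066852]
 [  0.         331.12373452 193.75489576]
 [  0.           0.           1.        ]]
0.39  0.04  0.04  0.04  0.04   .     .     .     .     .     .     .     .     .     .  
0.42  0.04  0.04  0.04  0.04  0.04   .     .    0.04   .     .     .     .     .     .  
0.45  0.04  0.04  0.04  0.04  0.04   .    0.07  0.08  0.08   .     .     .     .     .  
0.48  0.04  0.04  0.04  0.04  0.04   .    0.07  0.09  0.08   .     .     .     .     .  
0.51  0.04  0.04  0.04  0.04  0.04   .     .    0.07  0.04   .     .     .     .     .  
0.54  0.04  0.04  0.04  0.04  0.04   .     .     .     .     .     .     .     .     .  
0.57  0.04  0.04  0.04  0.04  0.04   .     .     .     .     .     .     .     .     .  
0.60  0.04  0.04   .     .     .     .     .     .     .     .     .     .     .     .  
0.63   .     .     .     .     .     .     .     .     .     .     .     .     .     .  
0.66  0.08  0.11  0.11  0.10  0.10  0.07   .     .     .     
[... 181 characters left out ...]
   .     .     .    0.07
0.75   .     .    0.10  0.10  0.09   .     .     .     .     .     .     .     .    0.08
0.78   .     .     .     .     .     .     .     .     .     .     .     .     .     .  
(0, 0) 0.22 [255. 174.]
(0, 0) 0.26 [255. 166.]
(0, 0) 0.3 [255. 159.]
(-0.05, 0) 0.22 [269. 221.]
(-0.05, 0) 0.26 [268. 208.]
(-0.05, 0) 0.3 [266. 198.]
(-0.08, 0) 0.22 [277. 247.]
(-0.08, 0) 0.26 [275. 232.]
(-0.08, 0) 0.3 [273. 219.]
(-0.1, 0.03) 0.22 [255. 271.]
(-0.1, 0.03) 0.26 [255. 254.]
(-0.1, 0.03) 0.3 [255. 240.]
(-0.1, 0) 0.22 [282. 264.]
(-0.1, 0) 0.26 [279. 247.]
(-0.1, 0) 0.3 [277. 234.]
(-0.12, 0.03) 0.22 [260. 287.]
(-0.12, 0.03) 0.26 [259. 268.]
(-0.12, 0.03) 0.3 [259. 253.]
```

Emit:
{"method": "carry_out", "body": {
  "targets": [
    [[0.4,-0.9,0,0],[1.2,-2.5,0,0],[2.0,-4.2,0,0],[2.9,-5.9,0,0],[3.7,-7.6,0,0],[4.6,-9.3,0,0],[5.4,-11.0,0,0],[6.3,-12.7,0,0]]
  ]
}}

```text
time: 2.0
tcp_pos: [0.3389, 0.1206, 0.2317]
tool_rot: [0.001, 0.144, 0.99, 0.0]
wrist_force: [0.4, 1.4, 0.6]
finger_gap: 0.0854
```

Emit:
{"method": "carry_out", "body": {
  "targets": [
    [[0.8,-1.7,0,0],[1.6,-3.4,0,0],[2.5,-5.1,0,0],[3.3,-6.8,0,0],[4.1,-8.4,0,0],[4.7,-9.7,0,0],[4.9,-10.1,0,0],[4.9,-10.1,0,0]]
  ]
}}

```text
time: 3.0
tcp_pos: [0.4859, -0.1826, 0.2313]
tool_rot: [0.0, 0.144, 0.99, 0.001]
wrist_force: [-0.0, -0.5, -0.2]
finger_gap: 0.0853
```

```bash
python3 - <<'E'
from h import *
s=readout.read_state();print(s['tcp_pos'],s['dq'].round(3),s['joint_pos'].round(3),s['time'])
c=cam('wrist');im,d=vision.get_image('wrist');np.save('w1.npy',d)
b=im[:,:,::-1].copy()
for k,z in [('die_ring_grip',.058),('die_holder_mark',.028),('empty_ring_tip',.036)]:
    for r in finder.landmark_of('wrist',k)[:3]:
        px=np.array(r['xy'])*[512,384];print(k,r['conf'],px,at_z(c,px,z).round(4))
cv2.imwrite('pics/wrist1.png',b)
hsv=cv2.cvtColor(b,cv2.COLOR_BGR2HSV)
for nm,m in [('yellow',cv2.inRange(hsv,(20,120,120),(35,255,255))),('red',cv2.inRange(hsv,(0,150,100),(6,255,255))|cv2.inRange(hsv,(174,150,100),(180,255,255)))]:
    n,l,st,ce=cv2.connectedComponentsWithStats(m)
    for i in range(1,n):
        if st[i,4]>15: print(nm,st[i],ce[i].round(1))
E
```

```text
[ 0.48586906 -0.18261814  0.23132387] [ 0.028 -0.027 -0.019  0.007  0.005  0.004] [-3.600e-01  1.140e-01 -5.200e-02  1.404e+00  1.000e-03 -7.100e-02] 3.0
die_ring_grip 0.76 [253.0816 178.2144] [ 0.4901 -0.1855  0.058 ]
die_holder_mark 0.57 [218.7776 137.8176] [ 0.4456 -0.2093  0.028 ]
yellow [209 178  16  11 119] [215.7 182.8]
yellow [227 185   8   5  28] [230.2 186.9]
red [217 131  13  14  89] [222.6 137.5]
red [125 156   9  13  29] [129.1 162.1]
red [ 55 173  38  59 134] [ 76.  204.3]
red [175 255   8  11  36] [178.9 260.5]
```

View pics/wrist1.png

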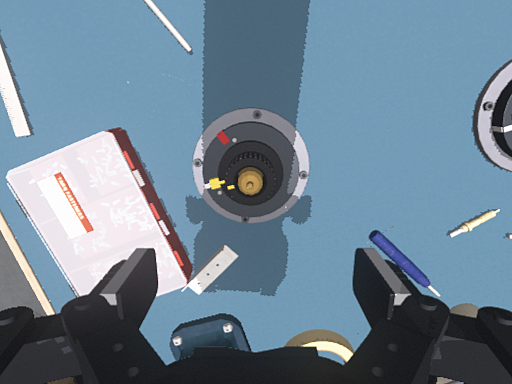

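The wrist picture shows the loaded holder's axis at about (251,181). The yellow pointer is at (215,183), with a white mark just past it at ~(206,184), and the red mark is at (222,137).

```bash
python3 - <<'E'
from h import *
c=cam('wrist')
b=cv2.imread('pics/wrist1.png')
cv2.imwrite('pics/w1c.png',cv2.resize(b[100:230,185:320],(810//1-20,760*1)[:1]+(590,) if 0 else (612,590),interpolation=cv2.INTER_CUBIC))
print('foot',at_z(c,(251.5,165.5),.008)); print('pin',at_z(c,(250,181),.085))
red=at_z(c,(222.6,137.5),.028);ye=at_z(c,(215.7,182.8),.040)
for A in [np.array([.4875,-.1845]),np.array([.4855,-.1835])]:
  a=lambda p:np.degrees(np.arctan2(*(p[:2]-A)[::-1]))
  print('red',red,a(red),np.linalg.norm(red[:2]-A),'yel',ye,a(ye),np.linalg.norm(ye[:2]-A))
E
```

```text
foot [ 0.48706958 -0.18530214  0.008     ]
pin [ 0.48573516 -0.18565637  0.085     ]
red [ 0.44643623 -0.20432166  0.028     ] -154.23319639005948 0.04559749071607334 yel [ 0.48797543 -0.22425499  0.04      ] -89.31482808936761 0.03975783768797287
red [ 0.44643623 -0.20432166  0.028     ] -151.94161994686198 0.044266459111594395 yel [ 0.48797543 -0.22425499  0.04      ] -86.52416029119003 0.04083010383850962
```

View pics/w1c.png

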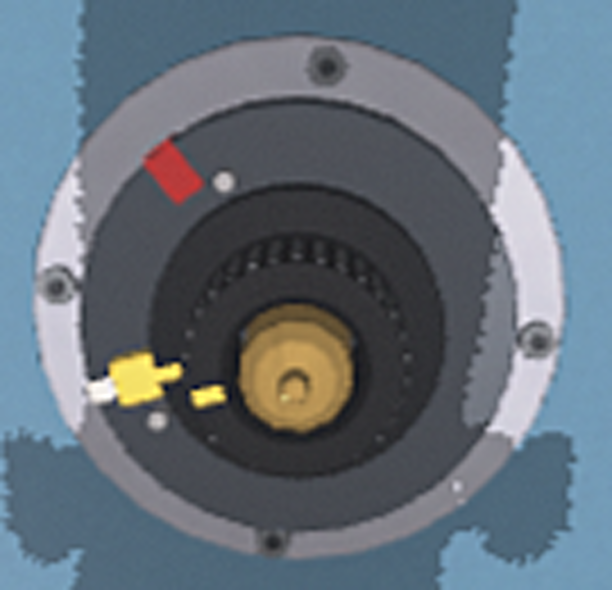

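Emit:
{"method": "carry_out", "body": {
  "targets": [
    [[0.04,-0.08,-0.8,0],[0.04,-0.08,-1.9,0],[0.04,-0.08,-3.1,0],[0.04,-0.08,-4.2,0],[0.04,-0.08,-5.1,0],[0.04,-0.08,-5.7,0],[0.04,-0.08,-6.1,0],[0.04,-0.08,-6.1,0]]
  ],
  "gripper": 0,
  "newtons": 50
}}

```text
time: 4.2
tcp_pos: [0.4863, -0.1829, 0.0487]
tool_rot: [0.0, 0.143, 0.99, 0.001]
wrist_force: [-0.5, 0.3, -0.2]
finger_gap: 0.0852
```

```bash
python3 - <<'E'
from h import *
s=readout.read_state();print(s['tcp_pos'],s['wrist_force'],s['time'])
o=[]
for n,(y,x) in [('scene',(130,270)),('side',(120,195))]:
    im,d=vision.get_image(n);o.append(cv2.resize(im[y:y+75,x:x+75,::-1],(390,390),interpolation=cv2.INTER_CUBIC))
cv2.imwrite('pics/d1.png',np.hstack(o))
E
```

```text
[ 0.48628039 -0.18293854  0.0487359 ] [-0.50408707  0.34750255 -0.20506714] 4.2
```

View pics/d1.png

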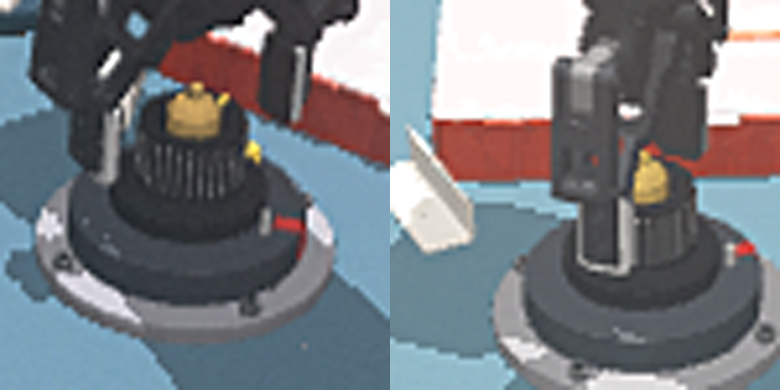

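The fingers stand astride the ring, tips above the flange. I'll apply a small y correction and close.

Emit:
{"method": "carry_out", "body": {
  "targets": [
    [[0.02,-0.06,0,0],[0.02,-0.06,0,0],[0.02,-0.06,0,0],[0.02,-0.06,0,0],[0.02,-0.06,0,0],[0.02,-0.06,0,0]]
  ],
  "gripper": 255,
  "newtons": 50
}}

```text
time: 5.05
tcp_pos: [0.4877, -0.1879, 0.0514]
tool_rot: [0.002, 0.144, 0.99, -0.003]
wrist_force: [-4.1, -8.9, 7.8]
finger_gap: 0.0447
```

Emit:
{"method": "carry_out", "body": {
  "targets": [
    [[0,0,0,0],[0,0,0,0]]
  ]
}}

```text
time: 5.3
tcp_pos: [0.4877, -0.188, 0.0515]
tool_rot: [0.002, 0.144, 0.99, -0.003]
wrist_force: [-0.8, -0.4, -0.1]
finger_gap: 0.0439
```

```bash
python3 - <<'E'
from h import *
s=readout.read_state();print(s)
o=[]
for n,(y,x) in [('scene',(130,270)),('side',(120,195))]:
    im,d=vision.get_image(n);o.append(cv2.resize(im[y:y+75,x:x+75,::-1],(390,390),interpolation=cv2.INTER_CUBIC))
cv2.imwrite('pics/d2.png',np.hstack(o))
E
```

```text
{'time': 5.3, 'joint_pos': array([-0.36548374,  0.18044593, -0.37685528,  1.00875312, -0.00439849,
       -0.07699422]), 'dq': array([ 0.00289507, -0.00020209,  0.00112142,  0.0009834 , -0.00346523,
        0.0014018 ]), 'tau': array([  0.5228368 , -44.20593381,  32.74156451,  -0.30877121,
         0.34766695,  -0.07316277]), 'tcp_pos': array([ 0.48766456, -0.18800945,  0.05148222]), 'tool_rot': array([ 0.0018306 ,  0.14374948,  0.98960883, -0.00266592]), 'wrist_force': array([-0.78719008, -0.41701899, -0.08560483]), 'ft_torque': array([-0.17666145,  0.21096127, -0.0893141 ]), 'finger_gap': 0.043874386523424444}
```

View pics/d2.png

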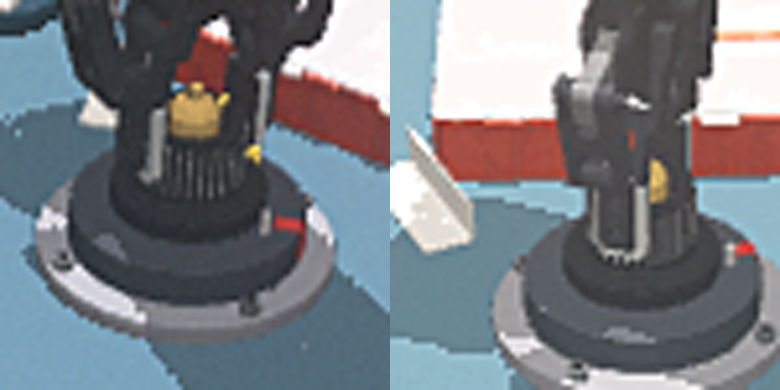

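Gripped with little side load. Turning clockwise now.

Emit:
{"method": "carry_out", "body": {
  "targets": [
    [[0,0,0,-0.06],[0,0,0,-0.18],[0,0,0,-0.3],[0,0,0,-0.42],[0,0,0,-0.54],[0,0,0,-0.62],[0,0,0,-0.66],[0,0,0,-0.66]]
  ]
}}

```text
time: 6.4
tcp_pos: [0.4882, -0.1872, 0.0515]
tool_rot: [0.001, 0.456, 0.89, -0.002]
wrist_force: [2.2, 3.0, 0.3]
finger_gap: 0.0443
```

```bash
cat > l.py <<'E'
from h import *
import sys
s=readout.read_state();q=s['tool_rot'];print(s['tcp_pos'],s['wrist_force'],s['ft_torque'],s['finger_gap'],s['joint_pos'][5],'halfyaw',2*np.arctan2(q[1],q[2]))
o=[]
for n,(y,x) in [('scene',(130,270)),('side',(120,195))]:
    im,d=vision.get_image(n);o.append(cv2.resize(im[y:y+75,x:x+75,::-1],(390,390),interpolation=cv2.INTER_CUBIC))
cv2.imwrite(sys.argv[1],np.hstack(o))
E
python3 l.py pics/d3.png
```

```text
[ 0.48817117 -0.18723562  0.05151849] [2.20648881 3.03284724 0.28362616] [ 0.6557866  -0.28976299 -0.16709949] 0.04426761203949439 0.5838593195238211 halfyaw 0.9474029286464043
```

View pics/d3.png

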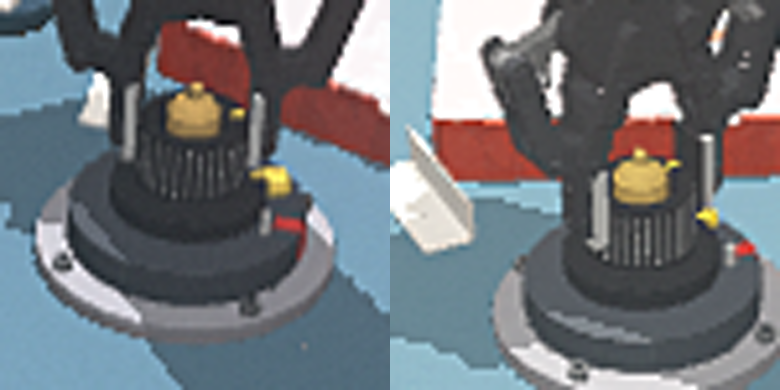

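The ring follows: the pointer has moved toward red with no slip. Turning on to the stop.

Emit:
{"method": "carry_out", "body": {
  "targets": [
    [[0,0,0,-0.06],[0,0,0,-0.16],[0,0,0,-0.26],[0,0,0,-0.36],[0,0,0,-0.43],[0,0,0,-0.49],[0,0,0,-0.54],[0,0,0,-0.56]]
  ]
}}

```text
time: 7.5
tcp_pos: [0.4889, -0.1861, 0.0515]
tool_rot: [-0.0, 0.683, 0.73, -0.001]
wrist_force: [3.6, 5.3, -0.7]
finger_gap: 0.0445
```

```bash
python3 l.py pics/d4.png
```

```text
[ 0.48891764 -0.18609783  0.05148402] [ 3.57529501  5.25199385 -0.65198134] [ 1.17054841 -0.64372543  1.02612599] 0.044527025865682704 1.1422974461217803 halfyaw 1.5050427585362005
```

View pics/d4.png

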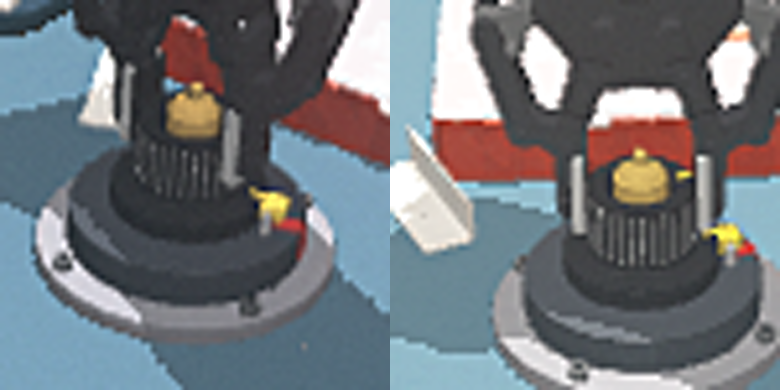

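Torque about z has risen to about 1 N·m, but the pointer may still be short of the red bar. I'll turn a little more and compare.

Emit:
{"method": "carry_out", "body": {
  "targets": [
    [[0,0,0,-0.04],[0,0,0,-0.08],[0,0,0,-0.12],[0,0,0,-0.16],[0,0,0,-0.16]]
  ]
}}

```text
time: 8.22
tcp_pos: [0.4897, -0.1827, 0.0514]
tool_rot: [-0.002, 0.738, 0.675, 0.002]
wrist_force: [2.7, 14.0, 1.9]
finger_gap: 0.0443
```

```bash
python3 l.py pics/d5.png
```

```text
[ 0.48965157 -0.18266166  0.05140339] [ 2.71284193 14.02689114  1.87946719] [ 3.03253913 -0.82722213  0.795957  ] 0.04425829537418104 1.2991096409258591 halfyaw 1.6596316488525906
```

View pics/d5.png

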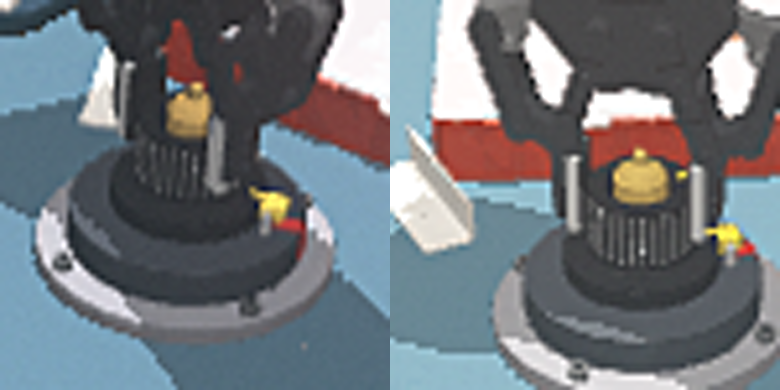

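The pointer did not move and the grip slid with side load, which fits the ring being at its stop. I'll relax, release, lift and verify from above.

Emit:
{"method": "carry_out", "body": {
  "targets": [
    [[0,0,0,0],[0,0,0,0],[0,0,0,0],[0,0,0,0],[0,0,0,0],[0,0,0,0]]
  ],
  "gripper": 0
}}

```text
time: 9.07
tcp_pos: [0.4896, -0.1827, 0.0514]
tool_rot: [-0.002, 0.738, 0.675, 0.002]
wrist_force: [0.1, 0.0, 0.1]
finger_gap: 0.0853
```

Emit:
{"method": "carry_out", "body": {
  "targets": [
    [[0,0,0.4,0],[0,0,1.2,0],[0,0,2.4,0],[0,0,3.7,0],[0,0,4.9,0],[0,0,5.7,0],[0,0,6.0,0],[0,0,6.0,0]]
  ]
}}

```text
time: 10.07
tcp_pos: [0.4898, -0.1828, 0.2318]
tool_rot: [-0.002, 0.738, 0.675, 0.002]
wrist_force: [-0.2, 0.2, -0.2]
finger_gap: 0.0856
```

```bash
python3 - <<'E'
from h import *
s=readout.read_state();print(s['tcp_pos'],s['time'])
c=cam('wrist');im,d=vision.get_image('wrist');b=im[:,:,::-1].copy()
A0=np.array([.487,-.185,.03]);u,v=proj(c,A0).astype(int);print(u,v)
x0,y0=max(u-68,0),max(v-65,0)
cv2.imwrite('pics/w2c.png',cv2.resize(b[y0:y0+130,x0:x0+136],(612,585),interpolation=cv2.INTER_CUBIC))
cv2.imwrite('pics/w2.png',b);print(x0,y0)
hsv=cv2.cvtColor(b,cv2.COLOR_BGR2HSV)
P={}
for nm,m,z in [('yellow',cv2.inRange(hsv,(24,150,150),(35,255,255)),.040),('red',cv2.inRange(hsv,(0,150,100),(6,255,255))|cv2.inRange(hsv,(174,150,100),(180,255,255)),.028)]:
    n,l,st,ce=cv2.connectedComponentsWithStats(m)
    for i in range(1,n):
        p=at_z(c,ce[i],z);r=np.linalg.norm(p[:2]-A0[:2])
        if st[i,4]>15 and r<.06: print(nm,st[i],ce[i].round(1),p,r,[np.degrees(np.arctan2(p[1]-y,p[0]-x)).round(1) for x,y in ((.487,-.185),(.4885,-.187))])
E
```

```text
[ 0.4897812  -0.18277839  0.23175287] 10.075
252 170
184 105
yellow [217 188  11   9  27] [221.5 193.4] [ 0.45253216 -0.20386436  0.04      ] 0.03929243992527301 [np.float64(-151.3), np.float64(-154.9)]
red [211 190   7   8  34] [214.2 193.3] [ 0.44313746 -0.20630622  0.028     ] 0.0487634852339209 [np.float64(-154.1), np.float64(-156.9)]
```

View pics/w2c.png

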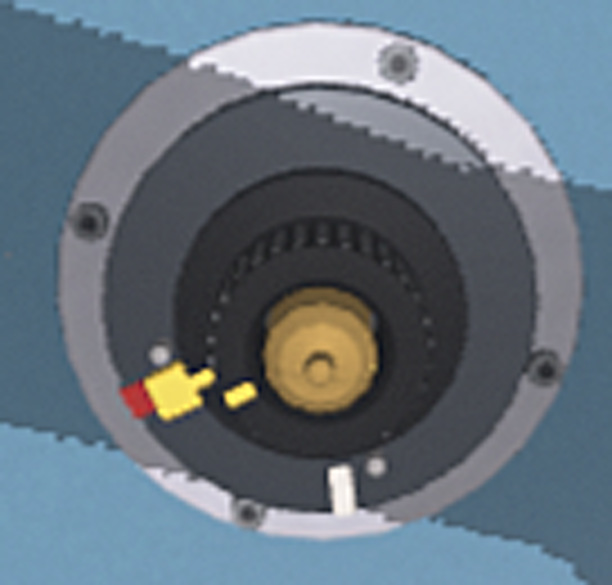

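The pointer now covers the red mark and the white open mark is exposed. I'll measure the alignment more tightly.

```bash
python3 - <<'E'
from h import *
from scipy.optimize import least_squares
c=cam('wrist');b=cv2.imread('pics/w2.png');hsv=cv2.cvtColor(b,cv2.COLOR_BGR2HSV)
# axis: dial/foot outline from picture (crop scale 4.5, origin 184,105)
sc=4.5;f=lambda x,y:(184+x/sc,105+y/sc)
foot=[f(*p) for p in [(60,280),(582,290),(320,22),(322,539)]]
dial=[f(*p) for p in [(104,285),(538,290),(318,83),(320,512)]]
flange=[f(*p) for p in [(174,310),(468,315),(322,167),(322,460)]]
for nm,pts,z,r in [('dial',dial,.028,.052),('flange',flange,.040,.034)]:
    P=np.array([at_z(c,p,z)[:2] for p in pts])
    s=least_squares(lambda q:np.hypot(*(P-q[:2]).T)-q[2],[.487,-.185,r]);print(nm,s.x,s.fun)
m=cv2.inRange(hsv,(20,100,100),(36,255,255));n,l,st,ce=cv2.connectedComponentsWithStats(m)
for i in range(1,n):
    if abs(ce[i][0]-225)<20 and abs(ce[i][1]-192)<12: print(st[i],ce[i],at_z(c,ce[i],.04))
w=at_z(c,f(342,490),.028);rd=at_z(c,f(136,400),.028)
for A in [(.487,-.185),(.488,-.1855),(.4885,-.187)]:
    print(A,[np.degrees(np.arctan2(p[1]-A[1],p[0]-A[0])).round(1) for p in (w,rd,at_z(c,f(175,392),.04))])
E
```

```text
dial [ 0.48901293 -0.18744892  0.05165802] [-0.00018089 -0.00017745  0.00019478  0.00016356]
flange [ 0.48903652 -0.18756303  0.03403269] [-0.0003156  -0.00031959  0.00032866  0.00030653]
[244 181   1   1   1] [244. 181.] [ 0.47682308 -0.19226009  0.04      ]
[216 185  16  13 126] [222.91269841 191.00793651] [ 0.45379627 -0.20099516  0.04      ]
[234 190   7   6  30] [236.93333333 192.36666667] [ 0.46824938 -0.20377005  0.04      ]
(0.487, -0.185) [np.float64(-86.4), np.float64(-154.2), np.float64(-152.8)]
(0.488, -0.1855) [np.float64(-87.5), np.float64(-155.2), np.float64(-154.1)]
(0.4885, -0.187) [np.float64(-88.1), np.float64(-157.0), np.float64(-156.5)]
```

Using the axis fitted in this same picture, the pointer and the red mark agree to within about 1°, and white to red measures about 69°. Handing in.

```bash
python3 -c "
from h import *
print(readout.read_state()['time'],arm.hand_in())"
```

```text
the job is handed in; nothing more can be done
10.125 None
```

I locked the holder with the brass die, let go of its ring and handed the job in at about 10 s. I turned the ring clockwise until it stopped turning and the grip slipped. The gripper then opened and lifted about 180 mm clear.

**Last checks:**
- **Pointer at the red mark:** from above, the pointer sits over the red locked mark against the stop pin, within about 1° of it. That uses the ring axis fitted in the same picture. My rougher earlier axis estimates gave up to about 3°, and colour blobs alone varied by similar amounts.
- **At the stop:** torque about the ring's axis rose to about 1 N·m against 0.15 N·m friction, and a further 0.16 rad of turning did not move the pointer.
- **Forces:** the largest wrist force I saw was about 14 N, read between moves.
- **Empty holder:** the arm's path stayed well above it, but I did not photograph it again after the job.

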